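# Step the tin to its closing mark, set the double lid, take the dust cover off

## Robot

A 6-joint arm with a two-finger parallel gripper is mounted at the origin on a cart in front of the work surface, level with it; the furniture and walls round the work are solid. World frame = base frame: x ahead of the robot, y to its left, z up, the work surface at z = 0. Lengths are in mm, angles in rad, forces in N, time in s.
With the tool pointing down it reaches from about 400 to 925 mm from the base axis. Payload 12.5 kg.
Tool frame: the origin (TCP) lies midway between the tips of the shut fingers; the grasp point (between the pads) lies 19 mm behind it; z points along the fingers, y is the line along which they close (so a half turn about z gives the same grasp; the last joint's range is limited). The gripper opens to 95 mm and grips with 3 to 60 N. Pads are 20 mm wide; open, the fingers measure 119 mm over their backs; the gripper's body (75 mm by 180 mm) begins 59 mm behind the grasp point.
Start: joints at [-1.415, 0.491, 1.559, -0, 1.092, -0.106], TCP at [161.785, -603.716, 214.661] pointing down, gripper open.
Joint ranges: [-3.1, 3.1], [-0.84, 2.19], [0.05, 2.79], [-1.13, 4.28], [0.06, 2.93], [-2.69, 2.69]. Speed limits (rad/s): [2.22, 2.22, 2.79, 3.14, 3.14, 3.14].

## Interface

Orientations are given as [roll, pitch, yaw] about the fixed x, y, z axes, in that order (R = Rz(yaw) Ry(pitch) Rx(roll)).
In Python, from cell import * gives the robot as it stands. The module is installed in compiled form; this text tells all that it offers.
- The arm moves only by the tool arm_command, never from a script. Its arguments are lists of equal length, an entry for each row: "delta_pos": the shift along the world's x, y, z in units of 250 mm (1.0 is 250 mm), a list of three; "delta_rot": the turn, a rotation vector about the world's x, y, z in units of 90 degrees (1.0 is 90 degrees), a list of three; "claw": the closure, from 0 (fully open) to 1 (shut). In form: {"delta_pos": [[tx, ty, tz], ...], "delta_rot": [[wx, wy, wz], ...], "claw": [claw, ...]}. A call has exactly 5 rows; each row is the pose to reach, as a shift and turn from the pose commanded when the call began; what a row does not reach only later rows make up. A row lasts 1/12 s, in which the tool goes at most 41.7 mm and 7.16 degrees, less where a joint would pass 70% of its speed; a pose out of reach is approached as far as the arm can. A call with a number of a shift or a turn outside -1 to 1 is refused whole. A call with a gripper value outside its range is refused whole. The fingers move at their own pace and stop on an object; the grip force is fixed at half the most. Time passes only in rows, so rows that repeat a pose let the fingers close, or fill a call up. It gives the time, the measured TCP pose, the force, the opening and the grip force at its end, in the units of the state.
- state(): the state, without advancing time (a new reading comes with each control period).
- read_camera(name): name is "scene" or "top" or "wrist"; returns the picture (420x560x3 uint8, red, green, blue); there is no depth.
- calibration(name): a dict with "camera_matrix" (3x3 intrinsics, pixels), "T" (4x4, takes a point from camera to world coordinates). Camera axes: x right, y down, z forward; pixel columns grow to the right and rows downward; lengths in mm; the calibration is good to about 2 mm. A picture is of the moment at which its call begins: read the wrist's pose just before it. calibration takes no time and is no camera call; for the wrist camera it gives the pose at the moment of the call.
- job_done(): hands the job in; it is judged then, once.
The state is a dict: "t": time; "joints": joint angles; "qvel": joint speeds; "tau": joint torques, N m; "eef_pos": TCP position; "tcp_rot": TCP orientation; "ft_force": force on the tool from outside, world axes, zero at the start; "moment": the same for the moment, N m; "opening": opening from 0.0 (shut) to 1.0 (fully open); "grip_force": force on a finger pad.
Only numpy, scipy, OpenCV 4.12 (cv2) and the standard library are available. Lean on these libraries where they do the work, as an engineer would, in place of code of your own. Each camera call takes 0.05 s, during which the arm holds its last target. There are 200 camera calls.

## Task

Push the carrier of the x-y table by its wooden knob until the ring mark is directly under the fixed pointer, stop there for a moment, then step it on until the cross mark is under the pointer and leave it there. Lift the nested lid set by the inner lid's knob, lower it (do not drop it) onto the tin until the inner lid is fully seated, then grip the outer lid (the dust cover) by its collar and raise it off alone, leaving the inner lid seated and untouched. Finish while still holding the outer lid level and still above the tin, at least 6 cm above its rim, and leave the other things on the table alone.

Things in the scene. Friction and masses are not known exactly. Their poses are not given: they have to be found in the camera images.
- xy_base: fixed dark steel base of the x-y table, 170 (x) x 330 (y) x 12 mm; origin on the underside at the middle of the slides; reaches from y -140 to +190 mm in its own frame. A 70 mm high pointer post stands at its y +174, from it a thin arm (61 mm up) reaches to the needle at y +88. The cross slide runs along its x, the carrier along its y
- cross_slide (a joint): travel of the cross slide along the base's x, m, -0.035 to 0.035; plain sliding friction of about 3 N, stays where it is left
- carrier (a joint): travel of the carrier along the base's y, m, -0.03 to 0.03; friction about 3 N, stays where it is left. The carrier plate (aluminium, 116 x 240 mm, top 42 mm above the table) carries knob, tin and marks and never turns relative to the base; it follows whatever moves its knob
- pointer_tip (a point): tip of the fixed needle pointer, pointing down, 4 mm above the carrier plate
- ring_mark (a point): centre of the ring mark (a circle of 12 mm diameter) on the carrier plate
- cross_mark (a point): centre of the cross mark (an X of two 17 mm strokes) on the carrier plate; from the ring mark it lies 44 mm along the base's +x and 28 mm along +y
- carrier_knob (a point): centre of the top of the carrier's upright round wooden knob: 18 mm diameter, 42 mm high above the carrier plate, top 84 mm above the table; 90 mm from the tin's axis on the base's -y side
- tin: open round steel tin fixed on the carrier: 92 mm outside diameter, 86 mm mouth, 60 mm high; its frame has the axes of the base. For its place use tin_rim
- tin_rim (a point): centre of the tin's mouth at rim height, 102 mm above the table; z up
- inner_lid: loose steel inner lid: plug 80 mm diameter, 10 mm deep (foot chamfered 3 mm); flange 98 mm diameter, z 10 to 14 mm, which comes to rest on the tin's rim; upright round wooden knob 18 mm diameter, top at z 62 mm. Origin: centre of the plug's underside, z up; seated it lies 10 mm below the rim. At the start it stands on the table by its plug, under the outer lid. 0.13 kg
- outer_lid: loose aluminium dust cover, 109 mm diameter, 0.12 kg. Origin: centre of the skirt's lower edge, z up; skirt z 0 to 8, top plate 8 to 12, round collar (56 mm outside, 48 inside) 12 to 30 mm. The inner knob stands up freely through it, 26 mm past the collar. Nested: rests on the inner flange, origin 6 mm above the inner lid's, 2 mm side play; lifting the inner knob lifts both
- masking_tape: bystander: roll of masking tape lying flat, 95 mm across, 25 mm high; origin at the middle of the underside
- spice_a: bystander: spice jar, 42 mm across, 96 mm high; origin at the middle of the underside
- screwdriver1: bystander: small red-handled screwdriver lying down, 164 x 23 x 22 mm (long axis y); origin at the middle of the underside
- mug: bystander: beige mug, 84 x 115 mm over its handle, 91 mm high; origin at the middle of the underside
- sanding_block: bystander: cork sanding block, 61 x 100 x 27 mm; origin at the middle of the underside
There are look-alikes about, which are no part of the job. Leave any blue look-alike of the inner_lid alone.

How it is judged (in metres and radians):
On the way, in this order (a step that is already met when the one before it is completed fails the run):
1. the ring mark rests under the pointer (horizontal distance between ring_mark and pointer_tip below 0.006 m and velocity of joint cross_slide between -0.01 and 0.01 m/s and velocity of joint carrier between -0.01 and 0.01 m/s), for 0.2 s.
2. then the cross mark is under the pointer (horizontal distance between cross_mark and pointer_tip below 0.006 m), for 0.2 s.
3. the lid set is lowered onto the tin, inner lid seated and outer lid still nested on it (z of inner_lid in the frame of tin_rim between -0.013 and -0.0075 m and horizontal distance between inner_lid and tin_rim below 0.006 m and angle between inner_lid's own z axis and vertical below 0.05 rad and horizontal distance between cross_mark and pointer_tip below 0.008 m and z of outer_lid in the frame of inner_lid below 0.01 m and linear speed of inner_lid below 0.03 m/s), for 0.2 s.
At the end, for the whole second after the job is handed in: Cross mark within 8 mm of the pointer; inner lid seated in the tin (10 +-3 mm below rim, 6 mm off centre, 0.05 rad tilt), untouched; fingers hold the outer lid still, level to 0.3 rad, over 50 mm above the rim, within 100 mm of the tin's axis, touching neither tin nor inner lid (z of inner_lid in the frame of tin_rim between -0.013 and -0.0075 m and horizontal distance between inner_lid and tin_rim below 0.006 m and angle between inner_lid's own z axis and vertical below 0.05 rad and horizontal distance between cross_mark and pointer_tip below 0.008 m and linear speed of inner_lid below 0.02 m/s and z of outer_lid in the frame of tin_rim above 0.05 m and horizontal distance between outer_lid and tin_rim below 0.1 m and angle between outer_lid's own z axis and vertical below 0.3 rad and linear speed of outer_lid below 0.03 m/s and contact force between outer_lid and the fingers above 1 N and contact force between outer_lid and inner_lid below 0.05 N and contact force between outer_lid and tin below 0.05 N and contact force between inner_lid and the arm below 0.05 N and contact force between inner_lid and the fingers below 0.05 N); the arm keeps its last pose, push and grip.
It fails at once if the outer lid is off the inner lid while the inner lid is not seated in the tin (z of outer_lid in the frame of inner_lid above 0.018 m and not (z of inner_lid in the frame of tin_rim between -0.013 and -0.0075 m and horizontal distance between inner_lid and tin_rim below 0.006 m and angle between inner_lid's own z axis and vertical below 0.05 rad)).
It fails at once if the fingers touch the inner lid after the outer lid is off it (z of outer_lid in the frame of inner_lid above 0.018 m and contact force between inner_lid and the fingers above 0.3 N).
It fails at once if the lid set is dropped (linear speed of inner_lid above 0.4 m/s and contact force between inner_lid and the fingers below 0.05 N).
It fails at once if the lid set is slammed or pressed onto the tin with more than 60 N (contact force between inner_lid and tin above 60 N).
It fails at once if a bystander is moved by more than 25 mm (distance of any of masking_tape, spice_a, screwdriver1, mug, sanding_block from where it was at the start of the episode above 0.025 m).
It also fails if it takes over 64 s, if anything falls off the work surface, if the arm or the gripper's body presses on something with over 40 N, if the wrist force passes 120 N, or if a joint passes its speed limit or range.

## Working session

There is one attempt and no reset: what is moved stays moved. The work goes in short steps, Python scripts to look and compute and a tool call to move; the robot and the scene stay as the last step left them, time stands still between calls to the robot, and variables do not carry over. Pictures are saved under pics/ and viewed, at most 11 in all, crops included, and the job is handed in when it is done.

Besides the shell and the picture viewer there is one more tool, called after "Request:" as a command line: name --argument value ..., lists and objects as JSON in quotes. arm_command: Moves the arm, as the interface text tells. Shifts and turns lie within -1 to 1; 1 stands for 250 mm of shift or 90 degrees of turn. Its arguments: {"type":"object","properties":{"delta_pos":{"type":"array"},"delta_rot":{"type":"array"},"claw":{"type":"array"}},"required":["delta_pos","delta_rot","claw"]}

```bash
mkdir -p pics; python3 - <<'E'
from cell import *
import cv2, numpy as np
s=state(); print(s)
for n in ("scene","top"):
    im=read_camera(n); cv2.imwrite(f"pics/{n}0.png",im[:,:,::-1]); c=calibration(n); print(n,np.round(c["camera_matrix"],1).tolist(),np.round(c["T"],3).tolist())
a=cv2.imread("pics/scene0.png")
E
```

```text
{'t': 0.0, 'joints': array([-1.41461832e+00,  4.91582157e-01,  1.55947163e+00,  3.06630550e-06,
        1.09168707e+00, -1.05586370e-01]), 'qvel': array([-0.00021146,  0.00014873,  0.00078947,  0.00057985, -0.00135272,
        0.00050363]), 'tau': array([ 2.36471365e-03, -6.12644577e+01, -2.58176225e+01,  6.94212341e-02,
        4.83328616e-02, -1.00272009e-04]), 'eef_pos': array([ 161.73238357, -603.4515843 ,  214.04006962]), 'tcp_rot': array([-3.14045113e+00, -1.23713571e-04,  2.61762888e-01]), 'ft_force': array([ 0.33708385,  0.13058126, -0.27086117]), 'moment': array([ 0.01530133, -0.01864639, -0.03142358]), 'grip_force': 0.0, 'opening': 0.9979283704748637}
scene [[475.2, 0.0, 282.3], [0.0, 475.2, 211.2], [0.0, 0.0, 1.0]] [[0.422, -0.598, 0.682, -673.072], [-0.906, -0.269, 0.325, -565.315], [-0.011, -0.755, -0.655, 1279.728], [0.0, 0.0, 0.0, 1.0]]
top [[443.4, 0.0, 273.8], [0.0, 443.4, 210.2], [0.0, 0.0, 1.0]] [[0.003, -0.978, 0.208, 282.562], [-1.0, -0.003, 0.001, 29.889], [-0.0, -0.208, -0.978, 1371.065], [0.0, 0.0, 0.0, 1.0]]
```

View pics/top0.png

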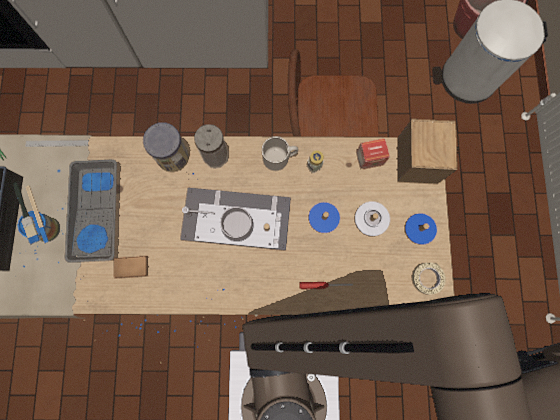

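View pics/scene0.png

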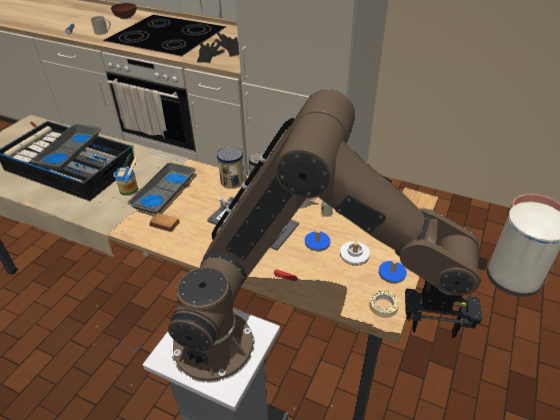

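The top view shows the base at about (236,220) px with its pointer post on the left (world +y), the tin at (237,222) and the carrier knob at (266,227). The white lid set is at (373,217), with blue look-alikes at (324,217) and (420,228). The scene view is mostly blocked by the arm.

```bash
cat > h.py <<'E'
from cell import *
import cv2, numpy as np
def ray(c,uv):
    K=c["camera_matrix"];T=c["T"]; d=T[:3,:3]@np.linalg.solve(K,[uv[0],uv[1],1.]); return T[:3,3],d/np.linalg.norm(d)
def plane(c,uv,z):
    o,d=ray(c,uv); return o+d*(z-o[2])/d[2]
def meet(rs):
    A=np.zeros((3,3));b=np.zeros(3)
    for o,d in rs:
        P=np.eye(3)-np.outer(d,d);A+=P;b+=P@o
    p=np.linalg.solve(A,b); return p,[float(np.linalg.norm((np.eye(3)-np.outer(d,d))@(p-o))) for o,d in rs]
def proj(c,p):
    T=c["T"];q=c["camera_matrix"]@(T[:3,:3].T@(np.asarray(p)-T[:3,3]));return q[:2]/q[2]
def snap(n,f):
    c=calibration(n);im=read_camera(n);cv2.imwrite("pics/"+f,im[:,:,::-1]);np.savez("pics/"+f+".npz",K=c["camera_matrix"],T=c["T"]);return im,c
def load(f):
    d=np.load("pics/"+f+".npz");return cv2.imread("pics/"+f),{"camera_matrix":d["K"],"T":d["T"]}
E
python3 - <<'E'
from h import *
c=calibration("top")
for n,uv,z in [("tin",(237,222),102),("knob",(266,226),84),("base c",(239,219),12),("post",(185,210),70),("lid",(374,215),70),("mug",(276,150),91),("spice",(316,156),96),("jar",(210,135),120),("jar2",(163,138),120),("tape",(428,278),25),("cork",(130,267),27),("sd",(313,285),20),("blueL",(325,215),60),("blueR",(424,225),60)]:
    print(n,np.round(plane(c,uv,z)))
w=calibration("wrist");print(np.round(w["T"],3).tolist(),w["camera_matrix"].tolist())
im=cv2.imread("pics/top0.png")[175:260,175:300]
cv2.imwrite("pics/crop0.png",cv2.resize(im,None,fx=6,fy=6,interpolation=cv2.INTER_CUBIC))
E
```

```text
tin [516. 138. 102.]
knob [508.  54.  84.]
base c [542. 139.  12.]
post [558. 297.  70.]
lid [ 545. -269.   70.]
mug [741.  25.  91.]
spice [721. -96.  96.]
jar [777. 222. 120.]
jar2 [768. 362. 120.]
tape [ 361. -433.   25.]
cork [391. 464.  27.]
sd [340. -88.  20.]
blueL [ 546. -124.   60.]
blueR [ 516. -420.   60.]
[[0.258, -0.936, -0.239, 228.672], [-0.966, -0.25, -0.062, -586.061], [-0.002, 0.246, -0.969, 384.187], [0.0, 0.0, 0.0, 1.0]] [[354.0272920518275, 0.0, 275.42996142296545], [0.0, 354.0272920518275, 212.58490311218392], [0.0, 0.0, 1.0]]
```

View pics/crop0.png

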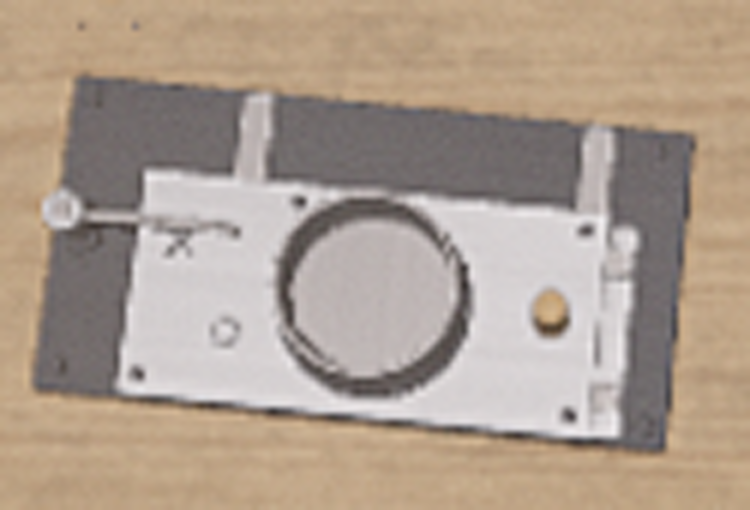

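The enlarged crop shows the ring at (224,331), the cross at (178,243), the needle tip at about (237,232) and the knob at (550,312). The base's y axis points left and slightly up, so its yaw is about -5°. Next I'll move over the lid set and then the table, looking with the wrist camera.

Request:
arm_command --delta_pos '[[0.14,0.1,0.05],[0.28,0.2,0.1],[0.42,0.3,0.15],[0.56,0.4,0.2],[0.7,0.5,0.25]]' --delta_rot '[[0,0,0.07],[0,0,0.14],[0,0,0.21],[0,0,0.28],[0,0,0.35]]' --claw '[0,0,0,0,0]'

```text
t: 0.52
eef_pos: [325.7, -486.0, 273.1]
tcp_rot: [-3.141, -0.0, 0.817]
ft_force: [1.3, -1.0, -0.3]
opening: 1.003
grip_force: 0.0
```

Request:
arm_command --delta_pos '[[0.14,0.1,0.02],[0.28,0.2,0.04],[0.42,0.3,0.06],[0.56,0.4,0.08],[0.7,0.5,0.1]]' --delta_rot '[[0,0,0.08],[0,0,0.16],[0,0,0.24],[0,0,0.32],[0,0,0.4]]' --claw '[0,0,0,0,0]'

```text
t: 0.93
eef_pos: [494.3, -365.6, 296.9]
tcp_rot: [-3.141, -0.0, 1.443]
ft_force: [0.5, -0.3, 0.2]
opening: 0.998
grip_force: 0.0
```

```bash
python3 - <<'E'
from h import *
s=state();print(s["t"],s["eef_pos"],s["tcp_rot"]); im,c=snap("wrist","w1.png");print(c["T"][:3,3])
E
```

```text
0.9333 [ 494.30584502 -365.57260922  296.91873626] [-3.14131467e+00 -1.82694908e-04  1.44274644e+00]
[ 503.56407594 -297.53495164  467.01363915]
```

Request:
arm_command --delta_pos '[[0,0.15,0],[0,0.3,0],[0,0.45,0],[0,0.6,0],[0,0.75,0]]' --delta_rot '[[0,0,0.005],[0,0,0.01],[0,0,0.015],[0,0,0.02],[0,0,0.024]]' --claw '[0,0,0,0,0]'

```text
t: 1.4
eef_pos: [492.5, -177.9, 296.5]
tcp_rot: [-3.141, -0.0, 1.474]
ft_force: [0.7, 0.2, 1.0]
opening: 1.002
grip_force: 0.0
```

```bash
python3 - <<'E'
from h import *
s=state();print(s["t"],s["eef_pos"],s["tcp_rot"]); im,c=snap("wrist","w2.png");print(c["T"][:3,3])
E
```

```text
1.4 [ 492.50093485 -177.94438093  296.54979143] [-3.14114300e+00 -2.28578347e-04  1.47427655e+00]
[ 499.60779565 -109.7087698   466.64196044]
```

Request:
arm_command --delta_pos '[[0,0.15,0],[0,0.3,0],[0,0.45,0],[0,0.6,0],[0,0.7,0]]' --delta_rot '[[0,0,0],[0,0,0],[0,0,0],[0,0,0],[0,0,0]]' --claw '[0,0,0,0,0]'

```text
t: 1.87
eef_pos: [492.4, -2.1, 296.8]
tcp_rot: [-3.141, -0.0, 1.475]
ft_force: [1.0, -0.8, 0.2]
opening: 1.0
grip_force: 0.0
```

```bash
python3 - <<'E'
from h import *
s=state();print(s["t"],s["eef_pos"],s["tcp_rot"]); im,c=snap("wrist","w3.png");print(c["T"][:3,3])
E
```

```text
1.8667 [492.37686126  -2.071754   296.79196272] [-3.14130335e+00 -3.93578334e-04  1.47495968e+00]
[499.42571338  66.12799347 466.88335195]
```

Request:
arm_command --delta_pos '[[0,0.15,0],[0,0.3,0],[0,0.45,0],[0,0.6,0],[0,0.6,0]]' --delta_rot '[[0,0,0],[0,0,0],[0,0,0],[0,0,0],[0,0,0]]' --claw '[0,0,0,0,0]'

```text
t: 2.33
eef_pos: [492.5, 150.0, 296.6]
tcp_rot: [-3.141, -0.001, 1.478]
ft_force: [1.2, 0.1, -0.1]
opening: 0.999
grip_force: 0.0
```

```bash
python3 - <<'E'
from h import *
s=state();print(s["t"],s["eef_pos"],s["tcp_rot"]); im,c=snap("wrist","w4.png");print(c["T"][:3,3])
import numpy as np
a=[cv2.resize(cv2.imread(f"pics/w{i}.png"),(400,300)) for i in (1,2,3,4)]
cv2.imwrite("pics/m1.png",np.vstack([np.hstack(a[:2]),np.hstack(a[2:])]))
E
```

```text
2.3333 [492.46405245 149.98725037 296.6031768 ] [-3.14118142e+00 -1.06482456e-03  1.47790048e+00]
[499.32401775 218.11797192 466.74008633]
```

View pics/m1.png

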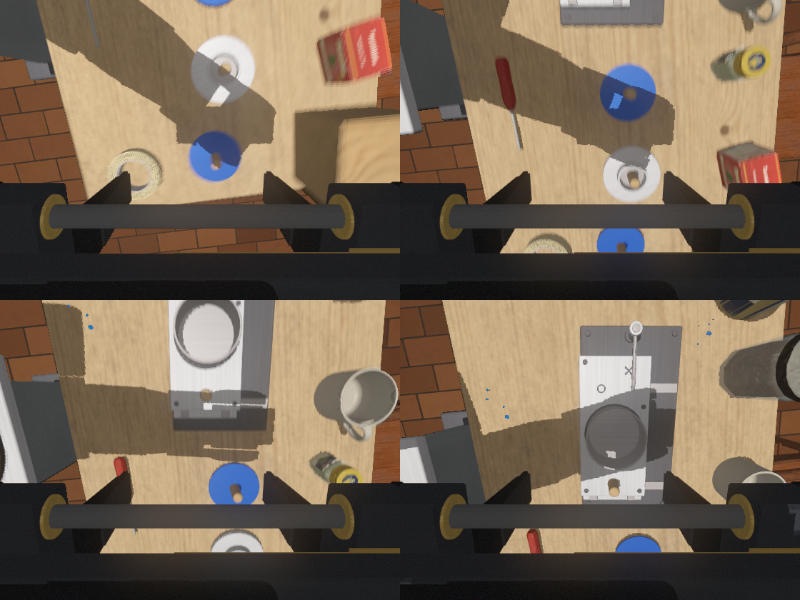

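Montage w1–w4 shows the lid set (white) at w2 scaled (631,175). In w4 all the table features are visible: ring (601,388), cross (628,371), needle tip near (634,388), tin rim (615,433) and knob top (614,479) in montage pixels. I'll take a second, offset view of the table.

Request:
arm_command --delta_pos '[[0.1,-0.08,0],[0.2,-0.16,0],[0.32,-0.24,0],[0.32,-0.24,0],[0.32,-0.24,0]]' --delta_rot '[[0,0,0],[0,0,0],[0,0,0],[0,0,0],[0,0,0]]' --claw '[0,0,0,0,0]'

```text
t: 2.8
eef_pos: [573.7, 83.3, 295.9]
tcp_rot: [-3.14, 0.0, 1.471]
ft_force: [1.0, 0.5, -0.2]
opening: 0.997
grip_force: 0.0
```

```bash
python3 - <<'E'
from h import *
s=state();print(s["t"],s["eef_pos"],s["tcp_rot"]); im,c=snap("wrist","w5.png");print(c["T"][:3,3])
a=load("w4.png")[0];b=load("w5.png")[0]
A=a[25:285,240:400]
uv=(0,0)
B=b[0:260,150:310]
cv2.imwrite("pics/m2.png",cv2.resize(np.hstack([A,B]),None,fx=2.3,fy=2.3,interpolation=cv2.INTER_CUBIC))
E
```

```text
2.8 [573.66788745  83.27226655 295.88488416] [-3.14018112e+00  3.69650538e-04  1.47144576e+00]
[581.15636339 151.57187455 465.93081785]
```

View pics/m2.png

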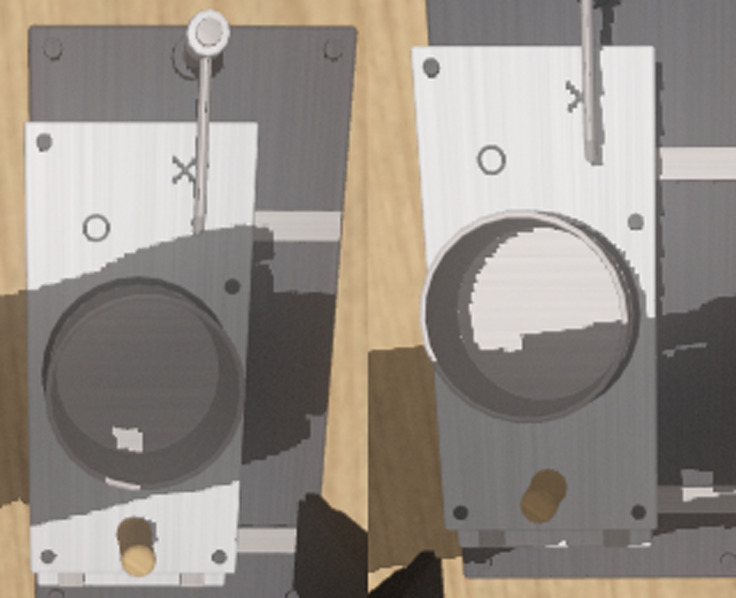

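In m2, left is w4 and right is w5. The ring is at (96,228) | (491,160), the cross at (184,171) | (575,98), the needle tip at (199,232) | (597,163) and the knob top at (139,561) | (540,503). The plate's top corners are (25,123),(257,123) | (413,47),(655,46).

```bash
python3 - <<'E'
from h import *
_,c4=load("w4.png");_,c5=load("w5.png")
f4=lambda u,v:(u/2.3+240-.3,v/2.3+25-.3); f5=lambda u,v:((u-368)/2.3+150-.3,v/2.3-.3)
P={}
for n,a,b in [("ring",(96,228),(491,160)),("cross",(184,171),(575,98)),("tip",(199,232),(597,163)),("knob",(139,561),(540,503)),("TL",(25,123),(413,47)),("TR",(257,123),(655,46)),("hole BL",(47,557),(460,513)),("hole BR",(219,557),(638,513)),("hole TL",(43,142),(431,67)),("rimL",(44,377),(421,307)),("rimR",(243,384),(634,313))]:
    p,e=meet([ray(c4,f4(*a)),ray(c5,f5(*b))]);P[n]=p
    h={"tip":46,"knob":84}.get(n,42); h=102 if n[:3]=="rim" else h
    print(n,np.round(p,1),np.round(e,1),"at h:",np.round(plane(c4,f4(*a),h)[:2],1),np.round(plane(c5,f5(*b),h)[:2],1))
d=P["hole TL"]-P["hole BL"];yaw=-np.arctan2(d[0],d[1]);print("yaw holes",yaw)
d=P["cross"]-P["ring"];print("cr",d,np.arctan2(d[1],d[0])-np.arctan2(28,44),np.hypot(*d[:2]))
# plane of plate edges in c4
for f,c,a,b in ((f4,c4,(47,557),(43,142)),(f5,c5,(460,513),(431,67)),(f5,c5,(638,513),(634.,46))):
    d=plane(c,f(*b),42)-plane(c,f(*a),42);print(-np.arctan2(d[0],d[1]))
E
```

```text
ring [505.8 217.3  44.5] [0.2 0.2] at h: [505.7 217.1] [505.5 217.8]
cross [550.5 239.7  50.6] [0.3 0.3] at h: [551.8 240.4] [549.7 241.3]
tip [556.9 210.5  46.8] [0.1 0.1] at h: [556.9 210.3] [556.9 210.7]
knob [512.7  53.7  84.2] [1. 1.] at h: [512.1  52.8] [513.3  54.4]
TL [475.8 270.7  41.4] [0.5 0.5] at h: [475.5 270.2] [476.3 270.9]
TR [589.8 260.2  39.2] [0.5 0.5] at h: [588.9 259.5] [590.1 259.9]
hole BL [462.8  43.2  45.2] [0.1 0.1] at h: [462.4  41.8] [461.9  42.5]
hole BR [558.   33.4  43.4] [0.1 0.1] at h: [558.2  32.9] [557.8  32.9]
hole TL [483.7 260.6  44.7] [0.4 0.4] at h: [483.4 260.6] [483.3 261.6]
rimL [474.7 152.4  93.8] [0.4 0.4] at h: [475.4 154.1] [476.8 152.1]
rimR [568.3 139.5  86.5] [0.3 0.3] at h: [565.2 142.4] [569.  140.2]
yaw holes -0.09595946031192576
cr [44.71346804 22.44404494  6.06346598] -0.1015206880165258 50.030284602827685
-0.09536770698959468
-0.09716847981476359
-0.09783601641302238
```

Every height agrees with the text. Base yaw is -0.096, and the ring has to move by (+51.3,-6.9) mm, then (-46.5,-23.7) to bring the cross under the pointer. I'll go to the knob.

Request:
arm_command --delta_pos '[[-0.05,-0.03,-0.13],[-0.1,-0.06,-0.28],[-0.16,-0.09,-0.42],[-0.244,-0.118,-0.56],[-0.244,-0.118,-0.66]]' --delta_rot '[[0,0,0],[0,0,0],[0,0,0],[0,0,0],[0,0,0]]' --claw '[0,0,0,0,0]'

```text
t: 3.27
eef_pos: [507.1, 55.4, 130.0]
tcp_rot: [-3.138, 0.0, 1.474]
ft_force: [1.8, -0.1, -0.1]
opening: 0.999
grip_force: 0.0
```

Request:
arm_command --delta_pos '[[0,0,0],[0,0,-0.04],[0,0,-0.08],[0,0,-0.12],[0,0,-0.12]]' --delta_rot '[[0,0,0],[0,0,0],[0,0,0],[0,0,0],[0,0,0]]' --claw '[0,0,0,0,0]'

```text
t: 3.68
eef_pos: [511.8, 56.0, 100.9]
tcp_rot: [-3.141, 0.0, 1.475]
ft_force: [0.1, 0.3, 0.5]
opening: 0.999
grip_force: 0.0
```

Request:
arm_command --delta_pos '[[0.004,-0.009,-0.05],[0.004,-0.009,-0.1],[0.004,-0.009,-0.15],[0.004,-0.009,-0.196],[0.004,-0.009,-0.196]]' --delta_rot '[[0,0,0],[0,0,0],[0,0,0],[0,0,0],[0,0,0]]' --claw '[0,0,0,0,0]'

```text
t: 4.1
eef_pos: [512.6, 53.6, 51.7]
tcp_rot: [-3.14, 0.0, 1.474]
ft_force: [0.2, -0.1, 0.1]
opening: 0.997
grip_force: 0.0
```

Request:
arm_command --delta_pos '[[0,0,0],[0,0,0],[0,0,0],[0,0,0],[0,0,0]]' --delta_rot '[[0,0,0],[0,0,0],[0,0,0],[0,0,0],[0,0,0]]' --claw '[1,1,1,1,1]'

```text
t: 4.52
eef_pos: [513.2, 53.6, 53.4]
tcp_rot: [3.141, -0.0, 1.474]
ft_force: [-0.5, -0.3, 0.4]
opening: 0.709
grip_force: 0.0
```

Request:
arm_command --delta_pos '[[0,0,0],[0,0,0],[0,0,0],[0,0,0],[0,0,0]]' --delta_rot '[[0,0,0],[0,0,0],[0,0,0],[0,0,0],[0,0,0]]' --claw '[1,1,1,1,1]'

```text
t: 4.93
eef_pos: [513.0, 53.6, 52.9]
tcp_rot: [3.142, 0.0, 1.474]
ft_force: [0.6, 0.1, 0.7]
opening: 0.355
grip_force: 0.0
```

Request:
arm_command --delta_pos '[[0,0,0],[0,0,0],[0,0,0],[0,0,0],[0,0,0]]' --delta_rot '[[0,0,0],[0,0,0],[0,0,0],[0,0,0],[0,0,0]]' --claw '[1,1,1,1,1]'

```text
t: 5.35
eef_pos: [512.8, 53.6, 52.8]
tcp_rot: [-3.141, 0.0, 1.474]
ft_force: [-1.3, 0.1, 0.9]
opening: 0.189
grip_force: 30.0
```

Request:
arm_command --delta_pos '[[0.04,-0.005,0],[0.08,-0.01,0],[0.12,-0.016,0],[0.16,-0.022,0],[0.205,-0.028,0]]' --delta_rot '[[0,0,0],[0,0,0],[0,0,0],[0,0,0],[0,0,0]]' --claw '[1,1,1,1,1]'

```text
t: 5.77
eef_pos: [563.8, 47.0, 52.8]
tcp_rot: [-3.14, -0.0, 1.474]
ft_force: [-4.5, 4.0, 2.6]
opening: 0.18
grip_force: 30.0
```

Request:
arm_command --delta_pos '[[0,0,0],[0,0,0],[0,0,0],[0,0,0],[0,0,0]]' --delta_rot '[[0,0,0],[0,0,0],[0,0,0],[0,0,0],[0,0,0]]' --claw '[1,1,1,1,1]'

```text
t: 6.18
eef_pos: [564.0, 46.7, 52.9]
tcp_rot: [3.141, -0.0, 1.474]
ft_force: [2.9, 3.1, -2.6]
opening: 0.182
grip_force: 30.0
```

```bash
python3 - <<'E'
from h import *
s=state();print(s["t"],s["eef_pos"],s["tcp_rot"],s["ft_force"],s["opening"],s["grip_force"]); im,c=snap("top","t1.png");im2,_=snap("wrist","w6.png")
a=cv2.resize(im[150:270,170:310,::-1],None,fx=4,fy=4,interpolation=cv2.INTER_CUBIC)
cv2.imwrite("pics/m3.png",a)
E
```

```text
6.1833 [563.99246726  46.71841498  52.85189525] [ 3.14136325e+00 -7.26365046e-05  1.47429479e+00] [ 2.86200974  3.07893249 -2.62629619] 0.1816108474559719 29.99944059178233
```

View pics/m3.png

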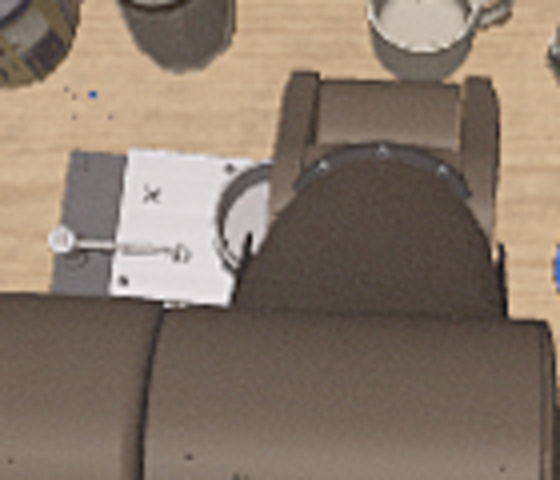

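The top view shows the ring at (183,252) directly at the needle's end, and the cross at (151,194). I'll check this numerically.

```bash
python3 - <<'E'
from h import *
_,c=load("t1.png")
for u,v in ((183,252),(151,194)): print(plane(c,(u/4+170-.4,v/4+150-.4),42))
_,c0=load("t1.png"); print("t0 cross", plane(c,(178/6+175-.4,243/6+175-.4),42),plane(c,(224/6+175-.4,331/6+175-.4),42),"tip t0",plane(c,(237/6+175-.4,232/6+175-.4),46))
E
```

```text
[556.46042516 209.6756074   42.        ]
[602.02317939 235.71124931  42.        ]
t0 cross [548.56230715 243.32551398  42.        ] [503.21930655 218.4431781   42.        ] tip t0 [553.5489404 212.8853398  46.       ]
```

Request:
arm_command --delta_pos '[[-0.037,-0.019,0],[-0.074,-0.038,0],[-0.111,-0.057,0],[-0.148,-0.076,0],[-0.186,-0.095,0]]' --delta_rot '[[0,0,0],[0,0,0],[0,0,0],[0,0,0],[0,0,0]]' --claw '[1,1,1,1,1]'

```text
t: 6.7
eef_pos: [517.4, 22.7, 52.9]
tcp_rot: [3.141, -0.0, 1.474]
ft_force: [3.9, 3.8, -5.5]
opening: 0.182
grip_force: 30.0
```

Request:
arm_command --delta_pos '[[0,0,0],[0,0,0],[0,0,0],[0,0,0],[0,0,0]]' --delta_rot '[[0,0,0],[0,0,0],[0,0,0],[0,0,0],[0,0,0]]' --claw '[1,1,1,1,1]'

```text
t: 7.12
eef_pos: [517.7, 22.9, 52.8]
tcp_rot: [-3.141, 0.0, 1.474]
ft_force: [-4.1, -2.4, 1.0]
opening: 0.182
grip_force: 30.0
```

Request:
arm_command --delta_pos '[[0,0,0],[0,0,0],[0,0,0],[0,0,0],[0,0,0]]' --delta_rot '[[0,0,0],[0,0,0],[0,0,0],[0,0,0],[0,0,0]]' --claw '[0,0,0,0,0]'

```text
t: 7.53
eef_pos: [518.0, 23.0, 52.9]
tcp_rot: [3.141, -0.0, 1.474]
ft_force: [0.3, 0.0, -0.0]
opening: 0.475
grip_force: 0.0
```

Request:
arm_command --delta_pos '[[0,0,0],[0,0,0],[0,0,0.1],[0,0,0.22],[0,0,0.35]]' --delta_rot '[[0,0,0],[0,0,0],[0,0,0],[0,0,0],[0,0,0]]' --claw '[0,0,0,0,0]'

```text
t: 7.95
eef_pos: [517.1, 22.9, 140.7]
tcp_rot: [-3.139, 0.0, 1.474]
ft_force: [1.1, 0.7, -0.6]
opening: 0.834
grip_force: 0.0
```

Request:
arm_command --delta_pos '[[0,0.15,0.15],[0,0.3,0.3],[0,0.4,0.45],[0,0.4,0.6],[0,0.4,0.6]]' --delta_rot '[[0,0,0],[0,0,0],[0,0,0],[0,0,0],[0,0,0]]' --claw '[0,0,0,0,0]'

```text
t: 8.37
eef_pos: [518.3, 124.8, 295.1]
tcp_rot: [3.136, -0.001, 1.476]
ft_force: [0.6, -0.1, -0.6]
opening: 1.001
grip_force: 0.0
```

```bash
python3 - <<'E'
from h import *
s=state();print(s["t"],s["eef_pos"],s["tcp_rot"]); im,c=snap("wrist","w7.png")
for p in [(556.9,210.5,42),(517.5,23,84),(526.1,112.6,102)]: print(proj(c,p))
cv2.imwrite("pics/m4.png",cv2.resize(im[60:340,180:420,::-1],None,fx=2.1,fy=2.1,interpolation=cv2.INTER_CUBIC))
E
```

```text
8.3667 [518.2725818  124.79234365 295.08465978] [ 3.13614583e+00 -1.37430980e-03  1.47620157e+00]
[300.66792607 105.03560104]
[282.12204566 274.3370105 ]
[282.92031514 201.92785342]
```

View pics/m4.png

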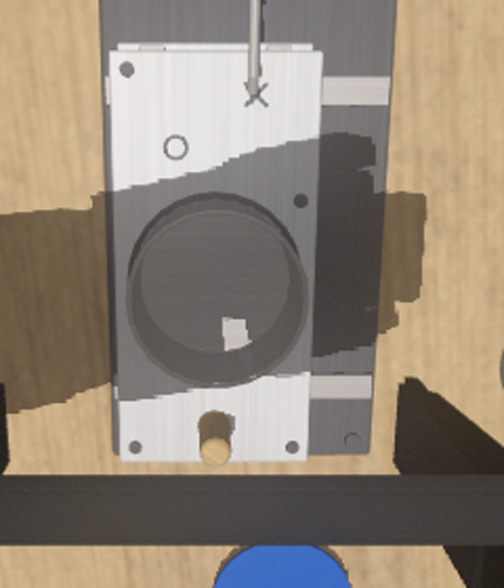

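The cross at (256,96) sits exactly at the needle tip. Knob and tin appear where predicted: the rim centre's predicted pixel in m4 is (216,298), and the rim's outer edge runs from 127 to 307. On to the lid set.

Request:
arm_command --delta_pos '[[0.02,-0.15,0],[0.04,-0.3,0],[0.06,-0.45,0],[0.08,-0.6,0],[0.08,-0.75,0]]' --delta_rot '[[0,0,0],[0,0,0],[0,0,0],[0,0,0],[0,0,0]]' --claw '[0,0,0,0,0]'

```text
t: 8.83
eef_pos: [537.9, -66.5, 290.0]
tcp_rot: [3.141, -0.0, 1.474]
ft_force: [0.4, 0.0, -0.9]
opening: 1.002
grip_force: 0.0
```

Request:
arm_command --delta_pos '[[0,-0.15,0],[0,-0.3,0],[0,-0.45,0],[0,-0.6,0],[0,-0.75,0]]' --delta_rot '[[0,0,0],[0,0,0],[0,0,0],[0,0,0],[0,0,0]]' --claw '[0,0,0,0,0]'

```text
t: 9.25
eef_pos: [537.2, -254.1, 290.0]
tcp_rot: [-3.141, -0.0, 1.474]
ft_force: [1.2, 1.4, 0.3]
opening: 1.002
grip_force: 0.0
```

Request:
arm_command --delta_pos '[[0,-0.1,0],[0,-0.2,0],[0,-0.2,0],[0,-0.2,0],[0,-0.2,0]]' --delta_rot '[[0,0,0],[0,0,0],[0,0,0],[0,0,0],[0,0,0]]' --claw '[0,0,0,0,0]'

```text
t: 9.67
eef_pos: [537.5, -301.6, 290.0]
tcp_rot: [-3.141, -0.001, 1.474]
ft_force: [0.1, 0.7, -0.6]
opening: 1.005
grip_force: 0.0
```

```bash
python3 - <<'E'
from h import *
s=state();print(s["t"],s["eef_pos"],s["tcp_rot"]); im,c=snap("wrist","w8.png")
E
```

```text
9.6667 [ 537.51838669 -301.63638653  289.96806752] [-3.14109503e+00 -5.58837197e-04  1.47409498e+00]
```

Request:
arm_command --delta_pos '[[-0.12,0.1,-0.1],[-0.24,0.2,-0.2],[-0.24,0.2,-0.2],[-0.24,0.2,-0.2],[-0.24,0.2,-0.2]]' --delta_rot '[[0,0,0],[0,0,0],[0,0,0],[0,0,0],[0,0,0]]' --claw '[0,0,0,0,0]'

```text
t: 10.13
eef_pos: [478.5, -251.8, 241.3]
tcp_rot: [3.14, 0.001, 1.475]
ft_force: [1.1, -0.1, -0.2]
opening: 1.0
grip_force: 0.0
```

```bash
python3 - <<'E'
from h import *
s=state();print(s["t"],s["eef_pos"],s["tcp_rot"]); im,c=snap("wrist","w9.png")
a=[]
for f in ("w8.png","w9.png"):
    im,c=load(f);u,v=proj(c,(545,-269,50)).astype(int)
    u0,v0=max(u-75,0),max(v-75,0);print(u0,v0);a.append(cv2.resize(im[v0:v0+150,u0:u0+150],(400,400),interpolation=cv2.INTER_CUBIC))
cv2.imwrite("pics/m5.png",np.hstack(a))
E
```

```text
10.1333 [ 478.46925334 -251.76014845  241.3197305 ] [3.14006052e+00 7.62697658e-04 1.47546974e+00]
204 80
265 126
```

View pics/m5.png

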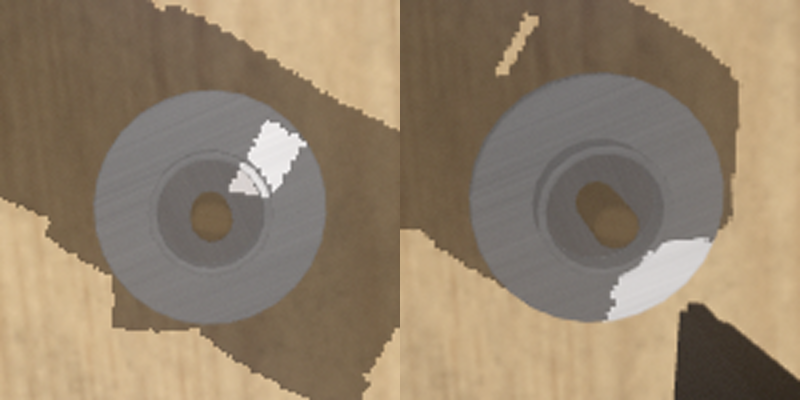

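m5 shows both views of the lid set: the knob top at (211,219) | (616,226), and the outer disc centred at (210,207) | (596.5,197).

```bash
python3 - <<'E'
from h import *
_,a=load("w8.png");_,b=load("w9.png");k=400/150
fa=lambda u,v:(204+u/k-.3,80+v/k-.3);fb=lambda u,v:(265+(u-400)/k-.3,126+v/k-.3)
for n,p,q,h in (("knob",(211,219),(616,226),62),("disc",(210,207),(596.5,197),18)):
    print(n,meet([ray(a,fa(*p)),ray(b,fb(*q))]),plane(a,fa(*p),h),plane(b,fb(*q),h))
# rim check
im,c=load("w7.png")
for d in ((46,0),(-46,0),(0,46),(0,-46)):
    u,v=proj(c,(526.3+d[0],112.5+d[1],102));print(np.round(((u-180)*2.1,(v-60)*2.1)))
E
```

```text
knob (array([ 548.16491492, -275.85040159,   62.78936315]), [0.1501417748200696, 0.1501417748201668]) [ 548.27398209 -275.82364065   62.        ] [ 548.20727933 -276.17276987   62.        ]
disc (array([ 548.8410586 , -275.096325  ,   15.21272342]), [0.1370706129861632, 0.1370706129861581]) [ 548.72363161 -274.93687829   18.        ] [ 548.48295056 -274.34778174   18.        ]
[308. 290.]
[125. 307.]
[208. 206.]
[225. 385.]
```

Knob measured at (548.2,-276.0), height 62.8, which agrees with the text. The rim also agrees: centre (526.3,112.5). I'll approach and grip with the tips just above the collar, at z≈43.

Request:
arm_command --delta_pos '[[0.1,-0.03,-0.08],[0.2,-0.06,-0.16],[0.279,-0.097,-0.28],[0.279,-0.097,-0.4],[0.279,-0.097,-0.48]]' --delta_rot '[[0,0,0],[0,0,0],[0,0,0],[0,0,0],[0,0,0]]' --claw '[0,0,0,0,0]'

```text
t: 10.6
eef_pos: [548.9, -277.0, 117.8]
tcp_rot: [-3.141, -0.0, 1.475]
ft_force: [-0.0, 0.1, 0.1]
opening: 1.001
grip_force: 0.0
```

Request:
arm_command --delta_pos '[[0,0,0],[0,0,0],[0,0,0],[0,0,0],[0,0,0]]' --delta_rot '[[0,0,0],[0,0,0],[0,0,0],[0,0,0],[0,0,0]]' --claw '[0.4,0.5,0.5,0.5,0.5]'

```text
t: 11.02
eef_pos: [548.1, -276.8, 122.1]
tcp_rot: [3.139, 0.001, 1.474]
ft_force: [0.9, 0.3, 0.5]
opening: 0.707
grip_force: 0.0
```

Request:
arm_command --delta_pos '[[0,0.003,-0.08],[0,0.003,-0.16],[0,0.003,-0.24],[0,0.003,-0.29],[0,0.003,-0.312]]' --delta_rot '[[0,0,0],[0,0,0],[0,0,0],[0,0,0],[0,0,0]]' --claw '[0.5,0.5,0.5,0.5,0.5]'

```text
t: 11.43
eef_pos: [547.2, -275.5, 41.5]
tcp_rot: [-3.141, -0.0, 1.474]
ft_force: [0.0, -0.7, 0.5]
opening: 0.5
grip_force: 0.0
```

Request:
arm_command --delta_pos '[[0,0,0],[0,0,0],[0,0,0],[0,0,0],[0,0,0]]' --delta_rot '[[0,0,0],[0,0,0],[0,0,0],[0,0,0],[0,0,0]]' --claw '[1,1,1,1,1]'

```text
t: 11.85
eef_pos: [547.8, -275.8, 43.2]
tcp_rot: [3.14, 0.001, 1.474]
ft_force: [-0.5, -0.8, -0.2]
opening: 0.206
grip_force: 0.0
```

Request:
arm_command --delta_pos '[[0,0,0],[0,0,0],[0,0,0],[0,0,0],[0,0,0]]' --delta_rot '[[0,0,0],[0,0,0],[0,0,0],[0,0,0],[0,0,0]]' --claw '[1,1,1,1,1]'

```text
t: 12.27
eef_pos: [547.9, -275.9, 43.1]
tcp_rot: [3.14, 0.001, 1.474]
ft_force: [-0.1, 0.3, 7.3]
opening: 0.179
grip_force: 30.0
```

Gripped. I'll lift and carry.

Request:
arm_command --delta_pos '[[0,0,0.06],[0,0,0.16],[0,0,0.28],[0,0,0.4],[0,0,0.52]]' --delta_rot '[[0,0,0],[0,0,0],[0,0,0],[0,0,0],[0,0,0]]' --claw '[1,1,1,1,1]'

```text
t: 12.68
eef_pos: [547.0, -275.4, 173.3]
tcp_rot: [-3.14, -0.001, 1.474]
ft_force: [-0.2, -0.3, -2.9]
opening: 0.179
grip_force: 30.0
```

Request:
arm_command --delta_pos '[[0,0.03,0.06],[0,0.09,0.1],[-0.01,0.17,0.12],[-0.02,0.27,0.12],[-0.03,0.37,0.12]]' --delta_rot '[[0,0,0],[0,0,0],[0,0,0],[0,0,0],[0,0,0]]' --claw '[1,1,1,1,1]'

```text
t: 13.1
eef_pos: [539.2, -181.4, 201.7]
tcp_rot: [-3.14, -0.001, 1.474]
ft_force: [0.3, 0.0, -3.1]
opening: 0.182
grip_force: 30.0
```

Request:
arm_command --delta_pos '[[-0.005,0.1,0],[-0.01,0.2,0],[-0.015,0.3,0],[-0.02,0.4,0],[-0.025,0.5,0]]' --delta_rot '[[0,0,0],[0,0,0],[0,0,0],[0,0,0],[0,0,0]]' --claw '[1,1,1,1,1]'

```text
t: 13.52
eef_pos: [532.6, -56.1, 201.4]
tcp_rot: [-3.14, -0.0, 1.475]
ft_force: [0.1, -0.5, -2.8]
opening: 0.179
grip_force: 30.0
```

Request:
arm_command --delta_pos '[[-0.005,0.1,0],[-0.01,0.2,0],[-0.015,0.3,0],[-0.02,0.4,0],[-0.025,0.46,0]]' --delta_rot '[[0,0,0],[0,0,0],[0,0,0],[0,0,0],[0,0,0]]' --claw '[1,1,1,1,1]'

```text
t: 13.93
eef_pos: [526.1, 59.6, 201.5]
tcp_rot: [-3.139, -0.0, 1.476]
ft_force: [-0.8, -0.3, -2.4]
opening: 0.184
grip_force: 30.0
```

Request:
arm_command --delta_pos '[[0,0.06,0],[0,0.12,0],[0,0.17,0],[0,0.2,0],[0,0.2,0]]' --delta_rot '[[0,0,0],[0,0,0],[0,0,0],[0,0,0],[0,0,0]]' --claw '[1,1,1,1,1]'

```text
t: 14.35
eef_pos: [527.0, 108.2, 201.9]
tcp_rot: [-3.141, -0.0, 1.476]
ft_force: [-0.0, -1.3, -2.9]
opening: 0.182
grip_force: 30.0
```

Request:
arm_command --delta_pos '[[-0.003,0.017,-0.03],[-0.003,0.017,-0.08],[-0.003,0.017,-0.12],[-0.003,0.017,-0.16],[-0.003,0.017,-0.17]]' --delta_rot '[[0,0,0],[0,0,0],[0,0,0],[0,0,0],[0,0,0]]' --claw '[1,1,1,1,1]'

```text
t: 14.77
eef_pos: [526.0, 110.6, 157.9]
tcp_rot: [-3.139, 0.001, 1.474]
ft_force: [0.4, 0.3, -2.2]
opening: 0.182
grip_force: 30.0
```

```bash
python3 - <<'E'
from h import *
s=state();print(s["t"],s["eef_pos"],s["tcp_rot"],s["ft_force"]); im,c=snap("scene","s1.png"); im2,c2=snap("wrist","w10.png")
u,v=proj(c,(526,112,100)).astype(int);print(u,v)
a=cv2.resize(im[max(v-60,0):v+60,u-60:u+60,::-1],(400,400),interpolation=cv2.INTER_CUBIC)
b=cv2.resize(im2[:,:,::-1],(400,300));b=np.vstack([b,np.zeros((100,400,3),np.uint8)])
cv2.imwrite("pics/m6.png",np.hstack([a,b]))
E
```

```text
14.7667 [526.01885769 110.61695463 157.88374025] [-3.13901228e+00  5.20655546e-04  1.47356147e+00] [ 0.39958705  0.25295946 -2.19734068]
257 209
```

View pics/m6.png

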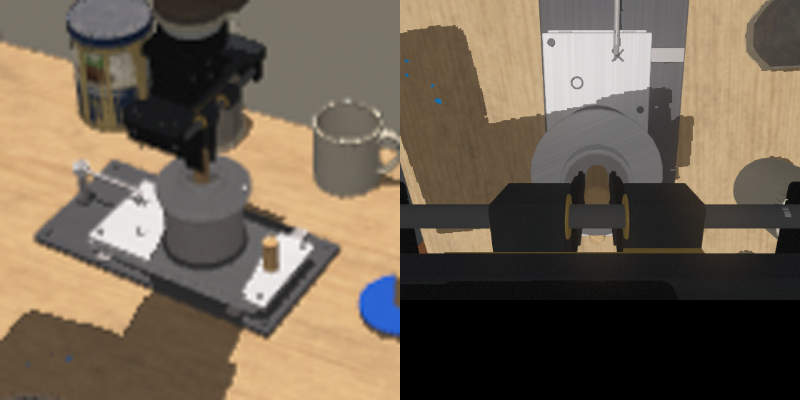

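The lid set hangs level above the tin, and the cross is still under the needle. I'll settle, then lower slowly.

Request:
arm_command --delta_pos '[[0.001,0.004,0],[0.001,0.004,-0.01],[0.001,0.004,-0.02],[0.001,0.004,-0.03],[0.001,0.004,-0.04]]' --delta_rot '[[0,0,0],[0,0,0],[0,0,0],[0,0,0],[0,0,0]]' --claw '[1,1,1,1,1]'

```text
t: 15.28
eef_pos: [527.0, 112.1, 149.8]
tcp_rot: [3.141, -0.0, 1.474]
ft_force: [-0.9, 0.0, -2.2]
opening: 0.182
grip_force: 30.0
```

Request:
arm_command --delta_pos '[[-0.002,0,-0.007],[-0.002,0,-0.014],[-0.002,0,-0.021],[-0.002,0,-0.028],[-0.002,0,-0.034]]' --delta_rot '[[0,0,0],[0,0,0],[0,0,0],[0,0,0],[0,0,0]]' --claw '[1,1,1,1,1]'

```text
t: 15.7
eef_pos: [526.5, 112.1, 141.2]
tcp_rot: [3.142, -0.0, 1.474]
ft_force: [0.7, 0.4, -2.5]
opening: 0.181
grip_force: 30.0
```

Request:
arm_command --delta_pos '[[0,0,-0.004],[0,0,-0.008],[0,0,-0.012],[0,0,-0.016],[0,0,-0.016]]' --delta_rot '[[0,0,0],[0,0,0],[0,0,0],[0,0,0],[0,0,0]]' --claw '[1,1,1,1,1]'

```text
t: 16.12
eef_pos: [526.4, 112.1, 137.2]
tcp_rot: [-3.141, 0.0, 1.474]
ft_force: [0.1, 0.2, -2.5]
opening: 0.178
grip_force: 30.0
```

No contact force so far and the plug is inside the mouth. Next I'll seat it.

Request:
arm_command --delta_pos '[[0,0,-0.002],[0,0,-0.004],[0,0,-0.006],[0,0,-0.008],[0,0,-0.008]]' --delta_rot '[[0,0,0],[0,0,0],[0,0,0],[0,0,0],[0,0,0]]' --claw '[1,1,1,1,1]'

```text
t: 16.53
eef_pos: [526.4, 112.1, 135.3]
tcp_rot: [-3.142, 0.0, 1.474]
ft_force: [0.3, -0.4, -2.7]
opening: 0.179
grip_force: 30.0
```

Request:
arm_command --delta_pos '[[0,0,-0.002],[0,0,-0.004],[0,0,-0.006],[0,0,-0.006],[0,0,-0.006]]' --delta_rot '[[0,0,0],[0,0,0],[0,0,0],[0,0,0],[0,0,0]]' --claw '[1,1,1,1,1]'

```text
t: 16.95
eef_pos: [527.0, 112.1, 135.0]
tcp_rot: [3.14, -0.0, 1.474]
ft_force: [-2.2, -0.9, 9.6]
opening: 0.177
grip_force: 30.0
```

Seated: 135.0 against 135.1 predicted, with light contact. I'll release, opening wide.

Request:
arm_command --delta_pos '[[0,0,0.004],[0,0,0.004],[0,0,0.004],[0,0,0.004],[0,0,0.004]]' --delta_rot '[[0,0,0],[0,0,0],[0,0,0],[0,0,0],[0,0,0]]' --claw '[1,1,0.1,0.1,0.1]'

```text
t: 17.37
eef_pos: [526.5, 112.1, 134.8]
tcp_rot: [3.141, 0.0, 1.474]
ft_force: [-0.0, -0.1, 0.4]
opening: 0.336
grip_force: 0.0
```

Request:
arm_command --delta_pos '[[0,0,0],[0,0,0],[0,0,0],[0,0,0],[0,0,0]]' --delta_rot '[[0,0,0],[0,0,0],[0,0,0],[0,0,0],[0,0,0]]' --claw '[0.1,0.1,0.1,0.1,0.1]'

```text
t: 17.78
eef_pos: [526.5, 112.1, 134.8]
tcp_rot: [3.142, 0.0, 1.474]
ft_force: [-0.4, 0.0, 0.8]
opening: 0.682
grip_force: 0.0
```

Request:
arm_command --delta_pos '[[0,0,0],[0,0,0],[0,0,0],[0,0,0],[0,0,0]]' --delta_rot '[[0,0,0],[0,0,0],[0,0,0],[0,0,0],[0,0,0]]' --claw '[0.1,0.1,0.1,0.1,0.1]'

```text
t: 18.2
eef_pos: [526.5, 112.1, 134.9]
tcp_rot: [3.141, 0.0, 1.474]
ft_force: [-0.7, 0.6, 0.4]
opening: 0.899
grip_force: 0.0
```

```bash
python3 - <<'E'
from h import *
s=state();print(s["t"],s["eef_pos"],s["tcp_rot"],s["ft_force"],s["opening"]); im,c=snap("scene","s2.png"); im2,c2=snap("wrist","w11.png")
u,v=proj(c,(526,112,100)).astype(int)
a=cv2.resize(im[max(v-50,0):v+50,u-50:u+50,::-1],(400,400),interpolation=cv2.INTER_CUBIC)
b=cv2.resize(im2[:,:,::-1],(400,300));b=np.vstack([b,np.zeros((100,400,3),np.uint8)])
cv2.imwrite("pics/m7.png",np.hstack([a,b]))
E
```

```text
18.2 [526.47027829 112.0961011  134.86458476] [3.14149794e+00 2.91554936e-05 1.47434898e+00] [-0.66867012  0.60413442  0.40345596] 0.8990115692576255
```

View pics/m7.png

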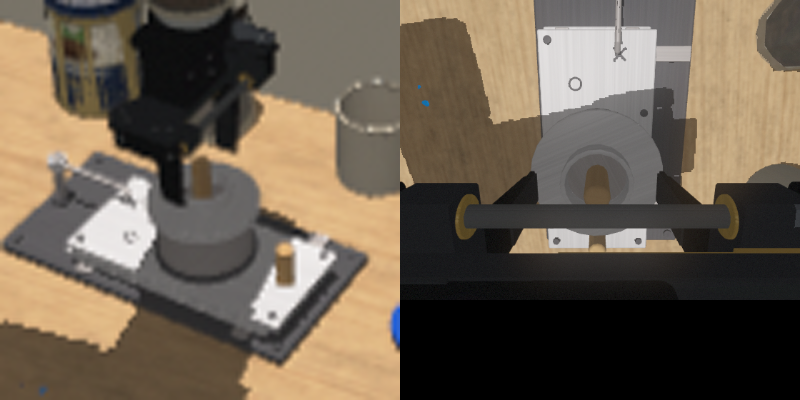

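The set is seated level and the cross is still under the needle. Lower to the collar (TCP z≈113.5) and grip.

Request:
arm_command --delta_pos '[[0,0.001,-0.02],[0,0.001,-0.04],[0,0.001,-0.06],[0,0.001,-0.075],[0,0.001,-0.083]]' --delta_rot '[[0,0,0],[0,0,0],[0,0,0],[0,0,0],[0,0,0]]' --claw '[0.1,0.1,0.1,0.1,0.1]'

```text
t: 18.72
eef_pos: [526.2, 112.3, 113.2]
tcp_rot: [-3.141, 0.0, 1.474]
ft_force: [1.0, 0.2, -0.2]
opening: 0.901
grip_force: 0.0
```

Request:
arm_command --delta_pos '[[0,0,0],[0,0,0],[0,0,0],[0,0,0],[0,0,0]]' --delta_rot '[[0,0,0],[0,0,0],[0,0,0],[0,0,0],[0,0,0]]' --claw '[1,1,1,1,1]'

```text
t: 19.13
eef_pos: [526.6, 112.4, 114.3]
tcp_rot: [3.141, -0.0, 1.474]
ft_force: [-0.0, 0.2, 0.2]
opening: 0.603
grip_force: 0.0
```

Request:
arm_command --delta_pos '[[0,0,0],[0,0,0],[0,0,0],[0,0,0],[0,0,0]]' --delta_rot '[[0,0,0],[0,0,0],[0,0,0],[0,0,0],[0,0,0]]' --claw '[1,1,1,1,1]'

```text
t: 19.55
eef_pos: [526.5, 112.4, 114.3]
tcp_rot: [3.141, -0.0, 1.474]
ft_force: [-1.0, 0.1, 3.6]
opening: 0.576
grip_force: 30.0
```

The collar is gripped (about 55 mm opening). I'll raise straight up, slowly at first.

Request:
arm_command --delta_pos '[[0,0,0.01],[0,0,0.025],[0,0,0.045],[0,0,0.07],[0,0,0.1]]' --delta_rot '[[0,0,0],[0,0,0],[0,0,0],[0,0,0],[0,0,0]]' --claw '[1,1,1,1,1]'

```text
t: 19.97
eef_pos: [526.4, 112.3, 139.7]
tcp_rot: [-3.141, 0.0, 1.474]
ft_force: [-0.5, -0.8, -0.9]
opening: 0.583
grip_force: 30.0
```

Request:
arm_command --delta_pos '[[0,0,0.05],[0,0,0.1],[0,0,0.15],[0,0,0.2],[0,0,0.25]]' --delta_rot '[[0,0,0],[0,0,0],[0,0,0],[0,0,0],[0,0,0]]' --claw '[1,1,1,1,1]'

```text
t: 20.38
eef_pos: [526.4, 112.4, 203.0]
tcp_rot: [3.141, -0.0, 1.474]
ft_force: [0.3, -0.5, -0.8]
opening: 0.577
grip_force: 30.0
```

Request:
arm_command --delta_pos '[[0,0,0.04],[0,0,0.07],[0,0,0.09],[0,0,0.09],[0,0,0.09]]' --delta_rot '[[0,0,0],[0,0,0],[0,0,0],[0,0,0],[0,0,0]]' --claw '[1,1,1,1,1]'

```text
t: 20.8
eef_pos: [526.3, 112.3, 224.0]
tcp_rot: [-3.142, 0.0, 1.474]
ft_force: [0.1, 0.6, -0.8]
opening: 0.579
grip_force: 30.0
```

Request:
arm_command --delta_pos '[[0,0,0],[0,0,0],[0,0,0],[0,0,0],[0,0,0]]' --delta_rot '[[0,0,0],[0,0,0],[0,0,0],[0,0,0],[0,0,0]]' --claw '[1,1,1,1,1]'

```text
t: 21.22
eef_pos: [526.4, 112.3, 223.9]
tcp_rot: [-3.141, 0.0, 1.474]
ft_force: [-0.2, -0.6, -1.4]
opening: 0.579
grip_force: 30.0
```

```bash
python3 - <<'E'
from h import *
s=state();print(s["t"],s["eef_pos"],s["tcp_rot"],s["ft_force"],s["opening"],s["grip_force"]); im,c=snap("scene","s3.png"); im2,c2=snap("wrist","w12.png")
u,v=proj(c,(526,112,130)).astype(int)
a=cv2.resize(im[max(v-50,0):v+50,u-50:u+50,::-1],(400,400),interpolation=cv2.INTER_CUBIC)
b=cv2.resize(im2[:,:,::-1],(400,300));b=np.vstack([b,np.zeros((100,400,3),np.uint8)])
cv2.imwrite("pics/m8.png",np.hstack([a,b]))
E
```

```text
21.2167 [526.44253559 112.32853185 223.87649629] [-3.14126853e+00  7.60172971e-05  1.47430120e+00] [-0.19039614 -0.61033942 -1.43335886] 0.5793105824273679 29.999610409140587
```

View pics/m8.png

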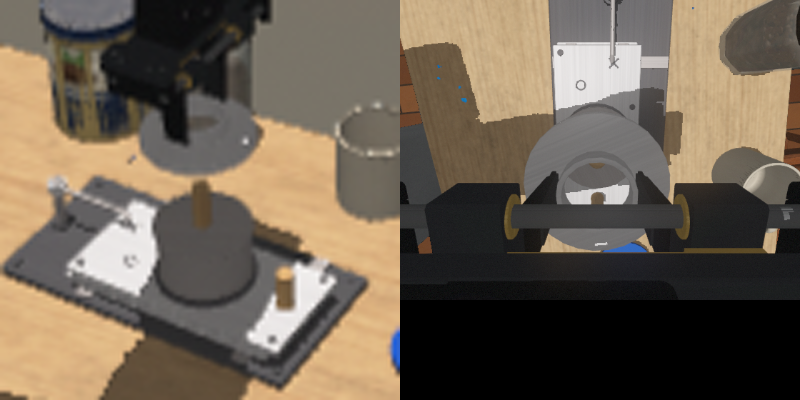

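The outer lid is held level about 10 cm above the rim. The inner lid is still seated in the tin with its knob upright, and the cross is under the needle. Handing in.

```bash
python3 -c "
from cell import *
print(job_done())"
```

```text
the job is handed in; nothing more can be done
None
```

I handed the job in after about 21 s, with all steps carried out: the ring and then the cross brought under the pointer, the lid set seated on the tin, and the outer lid held level about 10 cm above the rim. The hand-in returned no verdict.

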